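# Build up a clutch test pack on its splined hub

## Robot

A 6-joint arm with a two-finger parallel gripper is mounted at the origin on the work surface. World frame = base frame: x ahead of the robot, y to its left, z up, the work surface at z = 0. Lengths are in m, angles in rad, forces in N, time in s.
With the tool pointing down it reaches from about 0.3 to 0.775 m from the base axis. Payload 14.6 kg.
Tool frame: the origin (TCP) lies on the centre line of the jaws, within the pads' length; the fingertips stand 11 mm ahead of it and the grasp point (between the pads) lies 8 mm behind it; y points along the fingers, x is the direction in which the jaws open and shut, and the axes are right-handed (so a half turn about y gives the same grasp; the last joint's range is limited). The gripper opens to 94 mm and grips with 3 to 60 N. Pads are 16 mm wide; open, the fingers measure 119 mm over their backs; the gripper's body (75 mm by 177 mm) begins 78 mm behind the grasp point.
Start: joints at [-0.067, 0.3, 1.521, -0, 1.321, -0.067], TCP at [0.55, -0, 0.216] pointing down, gripper open.
Joint ranges: [-3.03, 3.03], [-0.79, 2.21], [0.23, 2.52], [-1.04, 4.18], [0, 3.07], [-2.55, 2.55]. Speed limits (rad/s): [2.22, 2.22, 2.57, 3.14, 3.14, 3.14].

## Interface

Orientations are given as a unit quaternion [x, y, z, w].
In Python, from station import bot gives the robot as it stands.
- The arm moves only by the shell command python3 -m pendant 'ROWS' [OPENING]. ROWS is a JSON object of lists of equal length, an entry for each row: "travel": the shift along the tool's x, y, z in mm, a list of three; "turn": the turn, a rotation vector about the tool's x, y, z in degrees, a list of three. A call has 1 to 5 rows; each row is the pose to reach, as a shift and turn from the pose measured when the call began, along the tool's axes at that moment; what a row does not reach only later rows make up. A row lasts 1/12 s, in which the tool goes at most 41.7 mm and 7.16 degrees, less where a joint would pass 70% of its speed; a pose out of reach is approached as far as the arm can. A call with a gripper value outside its range is refused whole. OPENING is the closure, from -1 (fully open) to 1 (shut), set as the call begins (- or left out, the last holds). The fingers move at their own pace and stop on an object; the grip force is fixed at half the most. Time passes only in rows, so rows that repeat a pose let the fingers close. It gives the time, the measured TCP pose, the force and the opening at its end, in the units of the state.
- bot.get_state(): the state, without advancing time (a new reading comes with each control period).
- bot.capture(name): name is "scene" or "side" or "wrist"; returns (picture, depth): 400x640x3 uint8, red, green, blue; 400x640 float32, m along the optical axis (not along the pixel's ray), 0 where there is no reading.
- bot.camera_params(name): a dict with "mtx" (3x3 intrinsics, pixels), "dist_coeffs" ([k1, k2, p1, p2, k3] as OpenCV has them; the pictures are not rectified), "rvec" (rotation vector, rad) and "tvec" (3), from world to camera coordinates, as OpenCV has them. Camera axes: x right, y down, z forward; pixel columns grow to the right and rows downward; lengths in m; the calibration is good to about 2 mm. A picture is of the moment at which its call begins: read the wrist's pose just before it. camera_params takes no time and is no camera call; for the wrist camera it gives the pose at the moment of the call.
- bot.hand_in(): hands the job in, once; it reports no verdict.
Trained networks look in the newest picture that a camera, given by its name, has taken for a name from the list of things; names that differ only in an ending like _2 or _b are one class to them, and where a whole thing is asked for, a point or a joint stands for the part that bears it (a point fixed in the world has none). Each returns a list of dicts, best first, with "p" (0 to 1); they miss things now and then, are a little off and sometimes report something else, mostly with a low value. They report only what shows in the picture. A call takes as long as a camera call. They do not tell look-alikes from the thing itself.
- bot.search_frame(name, camera): "extent" ([left, top, right, bottom] in pixels, round what is visible of it).
- bot.mark_of(name, camera): "uv" ([column, row] in pixels: a listed point, or the origin of a listed thing).
The state is a dict: "clock": time; "q": joint angles; "joint_velocities": joint speeds; "joint_torque": joint torques, N m; "eef_pos": TCP position; "orientation": TCP orientation; "ft_force": force on the tool from outside, world axes, zero at the start; "ft_torque": the same for the moment, N m; "grip_width": finger opening in m.
Only numpy, scipy, OpenCV 4.12 (cv2) and the standard library are available. Lean on these libraries where they do the work, as an engineer would, in place of code of your own. Each camera call takes 0.05 s, during which the arm holds its last target. There are 200 camera calls.

## Task

On the grey test fixture a brown friction disc already sits on the splined hub. Lower the bare steel toothed plate flat onto it with its tab pointing the opposite way, then lower the loose brown-lined friction disc flat on top with its tab pointing the same way as the first disc's; lower both gently, and leave the green-lined disc where it lies.

Things in the scene. Friction and masses are not known exactly. Their poses are not given: they have to be found in the camera images.
- separator_mid (a point): Bare steel toothed plate, 12 mm thick, flat on the counter, 260 g (not the plain tabless ring). Outline 84 mm along x; two flat sides 54 mm apart, facing +y and -y, to grip. One tab, 20 mm wide, sticks out along +x to 65 mm from centre. Bore 30 x 30 mm, with 20 mm wide notches reaching 24 mm from centre along +x and -x. Origin: centre, half-way up; z up.
- disc_mid (a point): Loose brown-lined friction disc with steel tab, flat on the counter, 180 g. Same shape, sizes, origin and axes as the steel plate: 12 mm thick, flat sides 54 mm apart facing +y and -y to grip, tab along +x.
- green_disc_mid (a point): Green-lined friction disc of the same shape and size, flat on the counter: another lining, not wanted. Origin: centre, half-way up.
- hub (a point): Point on the fixed hub's axis, level with the first disc's top face, 42 mm above the counter; z up, +x towards that disc's tab. The next plate's underside rests at this height, the one after 12 mm higher. Hub: dark 20 mm post, tapered tip 42 mm above the point; two keys, 8 mm wide, to 17 mm from the axis along +x and -x, end 32 mm above it. Plates go down only with x along hub x, either way round.
- first_tab (a point): Tab of the brown disc fixed on the hub: middle of the tab's top face, 52 mm from the hub's axis. That disc has the shape of the loose plates. Plates enter the hub with play of about 5 mm and 15 degrees. The grey fixture's base is 150 (along hub x) x 120 x 12 mm.
Not all that is in view belongs to the job. What is shaped like the part that bears disc_mid but orange is not meant.

How it is judged:
On the way:
1. the steel plate is seated on the first disc, its tab opposite to the first disc's (horizontal distance between separator_mid and hub below 0.012 m and z of separator_mid in the frame of hub between 0.003 and 0.009 m and angle between separator_mid's own z axis and vertical below 0.1 rad and angle between the x axis of separator_mid and the x axis of hub, either way round below 0.4 rad and x of first_tab in the frame of separator_mid below -0.02 m), for 0.2 s.
At the end, for the whole second after the job is handed in: Steel plate flat on the first disc, brown disc flat on it: each within 12 mm of the hub axis, fully down (3 mm), tilt under 6 degrees, in line with the keys within 23 degrees; steel tab opposite to the first disc's tab, brown tab the same way as it; both released and at rest (all of step 1 and horizontal distance between disc_mid and hub below 0.012 m and z of disc_mid in the frame of hub between 0.015 and 0.021 m and angle between disc_mid's own z axis and vertical below 0.1 rad and angle between the x axis of disc_mid and the x axis of hub, either way round below 0.4 rad and x of first_tab in the frame of disc_mid above 0.02 m and linear speed of each of separator, disc below 0.02 m/s); the robot touches nothing.
It fails at once if the steel plate drops or is slammed onto the hub (faster than 0.7 m/s within 40 mm of its axis) (horizontal distance between separator_mid and hub below 0.04 m and linear speed of separator above 0.7 m/s).
It fails at once if the brown disc drops or is slammed onto the hub (faster than 0.7 m/s within 40 mm of its axis) (horizontal distance between disc_mid and hub below 0.04 m and linear speed of disc above 0.7 m/s).
It fails at once if the green-lined disc is moved by more than 25 mm (distance of green_disc_mid from where it was at the start of the episode above 0.025 m).
It also fails if it takes over 58 s, if anything falls off the work surface, if the arm or the gripper's body presses on something with over 40 N, if the wrist force passes 120 N, or if a joint passes its speed limit or range.

## Working session

There is one attempt and no reset: what is moved stays moved. The work goes in short steps, Python scripts to look and compute and a shell command to move; the robot and the scene stay as the last step left them, time stands still between calls to the robot, and variables do not carry over. Pictures are saved under pics/ and viewed, about 8 in all and at most 12, crops included, and the job is handed in when it is done.

```bash
mkdir -p pics; ls; python3 - <<'E'
from station import bot
import cv2
s=bot.get_state();print(s['clock'],s['eef_pos'],s['orientation'],s['grip_width'])
for c in ['scene','side']:
    im,d=bot.capture(c);cv2.imwrite(f'pics/{c}0.png',im[:,:,::-1])
    for n in ['separator_mid','disc_mid','green_disc_mid','hub','first_tab']:
        print(c,n,[(r['p'],[round(v) for v in r['uv']]) for r in bot.mark_of(n,c)][:4])
print(bot.get_state()['clock'])
E
```

```text
pics
0.0 [5.49735645e-01 6.57122801e-06 2.15872987e-01] [-7.07087795e-01  4.19723773e-04  4.30079980e-04  7.07125512e-01] 0.09389960030437218
scene separator_mid [(0.95, [214, 263]), (0.41, [325, 192])]
scene disc_mid [(0.9, [281, 360])]
scene green_disc_mid [(0.66, [394, 148])]
scene hub [(0.59, [311, 198])]
scene first_tab [(0.69, [326, 189])]
side separator_mid [(0.96, [303, 341])]
side disc_mid [(0.78, [451, 344]), (0.74, [396, 290])]
side green_disc_mid [(0.9, [295, 126])]
side hub [(0.93, [308, 211])]
side first_tab [(0.79, [304, 191])]
0.6
```

View pics/scene0.png

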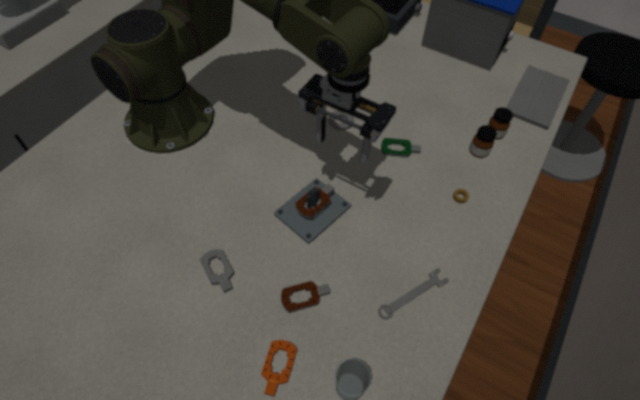

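View pics/side0.png

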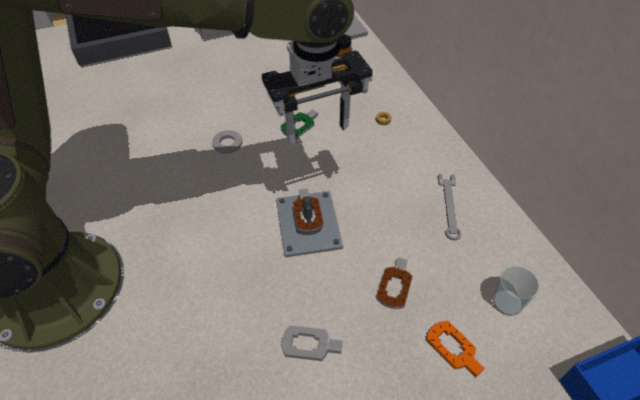

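Scene: steel plate (216,268), brown disc (302,295), hub (312,202), green (397,148). Look-alikes are the orange disc (280,365), green disc, and plain ring (side 227,141). I choose the steel plate with a tab (side 305,342) and the dark brown disc (side 395,287). Next I measure them and make a close crop.

```bash
cat > h.py <<'E'
from station import bot
import cv2, numpy as np
def cam(c):
    p=bot.camera_params(c);K=np.array(p['mtx'],float);D=np.array(p['dist_coeffs'],float)
    R=cv2.Rodrigues(np.array(p['rvec'],float))[0];t=np.array(p['tvec'],float).ravel()
    return K,D,R,t
def rays(c,uv,P=None):
    K,D,R,t=P or cam(c)
    n=cv2.undistortPoints(np.array(uv,float).reshape(-1,1,2),K,D)[:,0]
    return -R.T@t, np.c_[n,np.ones(len(n))]@R, n
def on_plane(c,uv,z,P=None):
    o,d,_=rays(c,uv,P); return o+d*((z-o[2])/d[:,2])[:,None]
def cloud(c,d,P=None):
    h,w=d.shape;uv=np.stack(np.meshgrid(np.arange(w),np.arange(h)),-1).reshape(-1,2)
    o,r,_=rays(c,uv,P); return (o+r*d.reshape(-1,1)).reshape(h,w,3)
def fit(pts,model_off=0.0115):
    """pts: xy of top face points -> centre, tab yaw(deg), rect sizes"""
    (c,s,a)=cv2.minAreaRect((pts*1000).astype(np.float32))
    a=np.radians(a)
    u=np.array([np.cos(a),np.sin(a)])
    if s[1]>s[0]: u=np.array([-u[1],u[0]])
    c=np.array(c)/1000; x=(pts-c)@u; v=np.array([-u[1],u[0]]); y=(pts-c)@v
    L=max(s)/1000
    w=[np.ptp(y[x*k>L/2-.018]) for k in(1,-1)]
    if w[0]>w[1]: u=-u
    return c-u*model_off, np.degrees(np.arctan2(u[1],u[0])), np.round(s,1)
E
python3 - <<'E'
from h import *
for c in ['side','scene']:
    im,d=bot.capture(c);X=cloud(c,d)
    t=X[...,2]; 
    for n,uv,ht in ([('sep',(305,342),.012),('disc',(395,287),.012),('green',(297,124),.012),('fix',(308,222),.042)] if c=='side' else [('sep',(217,268),.012),('disc',(300,296),.012),('green',(397,148),.012),('fix',(312,205),.042)]):
        P0=on_plane(c,[uv],ht)[0]
        near=np.hypot(X[...,0]-P0[0],X[...,1]-P0[1])<.085
        if n!='fix':
            m=near&(t>.006)&(t<.025)
        else: m=near&(t>.034)&(t<.048)
        k,lab,st,_=cv2.connectedComponentsWithStats(m.astype(np.uint8))
        m=lab==1+np.argmax(st[1:,4])
        print(c,n,P0.round(3),m.sum(),'z',np.percentile(t[m],[10,50,90]).round(4),[x if np.isscalar(x) else x.round(4) for x in fit(X[m][:,:2])])
    if c=='side':
        cv2.imwrite('pics/crop1.png',cv2.resize(im[170:380,270:490,::-1],None,fx=3,fy=2.8,interpolation=cv2.INTER_CUBIC))
print(bot.get_state()['clock'])
E
```

```text
side sep [ 0.407 -0.295  0.012] 1193 z [0.0099 0.0124 0.0143] [array([ 0.4074, -0.2937]), np.float64(-28.24406433105469), array([ 55.8, 108. ])]
side disc [ 0.605 -0.257  0.012] 939 z [0.0107 0.0133 0.0153] [array([ 0.6052, -0.255 ]), np.float64(49.34036254882813), array([109. ,  54.9])]
side green [0.591 0.242 0.012] 314 z [0.008  0.0128 0.0151] [array([0.6219, 0.2569]), np.float64(-152.76407814025882), array([103.8,  55. ])]
side fix [ 0.5   -0.072  0.042] 696 z [0.0393 0.0428 0.045 ] [array([ 0.5077, -0.0515]), np.float64(77.00818634033203), array([103.7,  55. ])]
scene sep [ 0.414 -0.298  0.012] 667 z [0.0101 0.0127 0.0148] [array([ 0.4069, -0.293 ]), np.float64(-28.835178375244137), array([ 53.7, 110.8])]
scene disc [ 0.607 -0.256  0.012] 758 z [0.0095 0.0124 0.0147] [array([ 0.6059, -0.2542]), np.float64(47.616127014160156), array([106.8,  55.8])]
scene green [0.597 0.238 0.012] 433 z [0.0084 0.0113 0.0137] [array([0.5925, 0.2425]), np.float64(26.007488250732425), array([105.2,  60.1])]
scene fix [ 0.513 -0.059  0.042] 581 z [0.0378 0.0412 0.0439] [array([ 0.5087, -0.0489]), np.float64(76.26921081542969), array([109.1,  57.2])]
0.7
```

View pics/crop1.png

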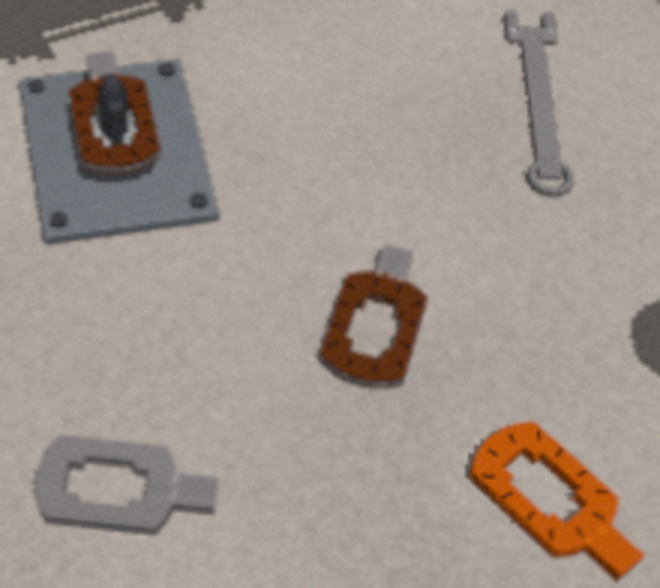

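The crop shows the toothed steel plate (bottom left, tab right), the brown disc (centre, tab up) and the orange decoy (bottom right). The first disc on the hub is top left, tab up. The choice is confirmed. The two cameras agree to about 1 mm: sep (0.407,-0.2935, -28.5°), disc (0.6055,-0.2546, 48.5°), hub about (0.508,-0.050, 76.6°).

```bash
cat > plan.py <<'E'
import sys,numpy as np
from station import bot
from scipy.spatial.transform import Rotation as Ro
x,y,z,psi=map(float,sys.argv[1:5])
s=bot.get_state();R=Ro.from_quat(s['orientation']);p=np.array(s['eef_pos'])
T=Ro.from_euler('z',psi,degrees=True)*Ro.from_euler('x',-90,degrees=True)
print('travel',(R.inv().apply(np.array([x,y,z])-p)*1000).round(1),'turn',(R.inv()*T).as_rotvec(degrees=True).round(1),'clock',round(s['clock'],2),'F',np.round(s['ft_force'],1),'w',round(s['grip_width'],4),'p',p.round(4))
E
python3 -m pendant '{"travel":[[-143,110,-293],[-143,110,-293],[-143,110,-293],[-143,110,-293],[-143,110,-293]],"turn":[[0,-61.5,0],[0,-61.5,0],[0,-61.5,0],[0,-61.5,0],[0,-61.5,0]]}' -1
python3 plan.py .407 -.2935 .1 61.5
```

```text
clock: 1.12
eef_pos: [0.4697, -0.1648, 0.1548]
orientation: [0.678, 0.203, -0.202, -0.677]
ft_force: [1.1, 0.2, -0.6]
grip_width: 0.0936
travel [-123.1   54.8  -73.1] turn [  0.  -28.2   0. ] clock 1.12 F [ 1.1  0.2 -0.6] w 0.0936 p [ 0.4697 -0.1648  0.1548]
```

```bash
python3 -m pendant '{"travel":[[-123,55,-73],[-123,55,-73],[-123,55,-73],[-123,55,-73],[-123,55,-73]],"turn":[[0,-28,0],[0,-28,0],[0,-28,0],[0,-28,0],[0,-28,0]]}' -1 >/dev/null
python3 plan.py .407 -.2935 .013 61.5
python3 - <<'E'
from h import *
im,d=bot.capture('wrist');P=cam('wrist');X=cloud('wrist',d,P);t=X[...,2]
m=(np.hypot(X[...,0]-.407,X[...,1]+.2935)<.085)&(t>.006)&(t<.025)
print(m.sum(),np.percentile(t[m],[10,50,90]),fit(X[m][:,:2]))
E
```

```text
travel [ 4.  84.7 -1.2] turn [-0.1  0.  -0. ] clock 1.53 F [ 0.7  0.7 -0.3] w 0.0941 p [ 0.4042 -0.2966  0.0977]
6073 [0.01196481 0.01289072 0.01373716] (array([ 0.40740313, -0.29184888]), np.float64(-28.921974182128906), array([ 54.2, 107.9]))
```

```bash
python3 -m pendant '{"travel":[[5,35,-1],[5,60,-1],[5,75,-1],[5,84,-1],[5,84,-1]],"turn":[[0,0,0],[0,0,0],[0,0,0],[0,0,0],[0,0,0]]}' -1 
python3 plan.py .4073 -.2928 .013 61.5
python3 -m pendant '{"travel":[[0,0,0],[0,0,0],[0,0,0],[0,0,0],[0,0,0]],"turn":[[0,0,0],[0,0,0],[0,0,0],[0,0,0],[0,0,0]]}' 1
python3 plan.py .4073 -.2928 .1 61.5
```

```text
clock: 2.0
eef_pos: [0.408, -0.2907, 0.0132]
orientation: [-0.607, -0.361, 0.362, 0.609]
ft_force: [-0.4, 0.4, -0.4]
grip_width: 0.0939
travel [-2.2  0.2 -0.4] turn [-0.2 -0.1  0. ] clock 2.0 F [-0.4  0.4 -0.4] w 0.0939 p [ 0.408  -0.2907  0.0132]
clock: 2.42
eef_pos: [0.4082, -0.2909, 0.0138]
orientation: [-0.607, -0.361, 0.361, 0.609]
ft_force: [0.4, -0.5, -0.2]
grip_width: 0.0642
travel [ -2.1 -86.2   0.1] turn [-0.2 -0.1  0. ] clock 2.42 F [ 0.4 -0.5 -0.2] w 0.0642 p [ 0.4082 -0.2909  0.0138]
```

```bash
python3 -m pendant '{"travel":[[0,0.5,0],[0,0.5,0],[0,0.5,0],[0,0.5,0],[0,0.5,0]],"turn":[[0,0,0],[0,0,0],[0,0,0],[0,0,0],[0,0,0]]}' 1 | tail -1
python3 -m pendant '{"travel":[[0,-15,0],[0,-40,0],[0,-75,0],[0,-100,0],[0,-100,0]],"turn":[[0,0,0],[0,0,0],[0,0,0],[0,0,0],[0,0,0]]}' 
python3 plan.py .508 -.05 .13 -13.4
```

```text
grip_width: 0.0536
clock: 3.25
eef_pos: [0.41, -0.2923, 0.1181]
orientation: [0.609, 0.362, -0.361, -0.606]
ft_force: [0.5, -0.3, -1.7]
grip_width: 0.0532
travel [259.6 -12.3  29.9] turn [ 0.2 74.8  0.1] clock 3.25 F [ 0.5 -0.3 -1.7] w 0.0532 p [ 0.41   -0.2923  0.1181]
```

```bash
python3 -m pendant '{"travel":[[260,-12,30],[260,-12,30],[260,-12,30],[260,-12,30],[260,-12,30]],"turn":[[0,75,0],[0,75,0],[0,75,0],[0,75,0],[0,75,0]]}' |tail -1
python3 plan.py .508 -.05 .13 -13.4
```

```text
grip_width: 0.0535
travel [60.5 -6.2 46.7] turn [-0.1 43.  -0. ] clock 3.67 F [ 1.5 -0.  -2.8] w 0.0535 p [ 0.4785 -0.1205  0.1237]
```

```bash
python3 -m pendant '{"travel":[[0,-6,0],[15,-6,12],[30,-6,23],[45,-6,35],[60,-6,47]],"turn":[[0,43,0],[0,43,0],[0,43,0],[0,43,0],[0,43,0]]}' |tail -1
python3 plan.py .508 -.05 .13 -13.4
```

```text
grip_width: 0.0538
travel [ 0.9 -1.6 -0.9] turn [-0.   7.2 -0.1] clock 4.08 F [ 0.5 -0.1 -2.3] w 0.0538 p [ 0.5072 -0.049   0.1284]
```

Finish the turn, then measure the held plate and the hub post.

```bash
python3 -m pendant '{"travel":[[1,-2,-1],[1,-2,-1],[1,-2,-1]],"turn":[[0,7.2,0],[0,7.2,0],[0,7.2,0]]}' |tail -1
python3 plan.py .508 -.05 .13 -13.4
cat > look.py <<'E'
from h import *
import sys
tag=sys.argv[1]
for c in ['side','scene','wrist']:
    im,d=bot.capture(c);P=cam(c);X=cloud(c,d,P);t=X[...,2]
    near=np.hypot(X[...,0]-.508,X[...,1]+.05)<.1
    cv2.imwrite(f'pics/{tag}_{c}.png',im[:,:,::-1])
    for nm,lo,hi in [('first',.036,.047),('post',.075,.088),('held',.122,.133),('base',.008,.015)]:
        m=near&(t>lo)&(t<hi)
        if m.sum()<8: continue
        q=X[m]; r=cv2.minAreaRect((q[:,:2]*1000).astype(np.float32))
        print(c,nm,m.sum(),'med',np.median(q,0).round(4),'rect',np.round(r[0],1),np.round(r[1],1),round(r[2],1))
    for n in ['hub','first_tab']:
        print(c,n,[(r['p'],np.round(on_plane(c,[r['uv']],.042,P)[0][:2],4)) for r in bot.mark_of(n,c)[:2]])
    print(c,'sep',[(r['p'],np.round(on_plane(c,[r['uv']],.123,P)[0][:2],4)) for r in bot.mark_of('separator_mid',c)[:2]])
E
python3 look.py a
```

```text
grip_width: 0.0538
travel [ 0.4 -0.7  0.1] turn [-0.   0.2 -0.2] clock 4.33 F [-0.5 -0.1 -1.9] w 0.0538 p [ 0.5076 -0.05    0.1293]
side first 509 med [ 0.5008 -0.0658  0.0429] rect [511.2 -36.8] [111.4  55. ] 77.6
side held 838 med [ 0.5044 -0.0655  0.1286] rect [507.7 -62.3] [ 73.4 106.5] 2.2
side base 1969 med [ 0.4911 -0.0777  0.0129] rect [508.7 -49.2] [153.4 120.2] 77.7
side hub [(0.81, array([ 0.512 , -0.0515]))]
side first_tab [(0.89, array([ 0.5231, -0.006 ])), (0.21, array([ 0.5958, -0.2737]))]
side sep [(0.75, array([ 0.5029, -0.0471]))]
scene first 486 med [ 0.5192 -0.0589  0.0414] rect [511.3 -38. ] [108.9  55.5] 78.6
scene held 469 med [ 0.4987 -0.0769  0.128 ] rect [501.6 -73.7] [82.2 72. ] 59.4
scene base 1491 med [ 0.5323 -0.0801  0.0117] rect [508.9 -49.6] [150.8 122.1] 77.7
scene hub [(0.83, array([ 0.5082, -0.041 ]))]
scene first_tab [(0.77, array([ 0.5146, -0.0009]))]
scene sep [(0.85, array([ 0.5054, -0.0439]))]
wrist first 3561 med [ 0.5127 -0.017   0.0423] rect [508.  -35.9] [107.5  54.5] 74.5
wrist post 637 med [ 0.507  -0.0459  0.0809] rect [504.7 -49.4] [24.8 18.7] 45.2
wrist held 10419 med [ 0.5089 -0.0394  0.129 ] rect [500.4 -57.3] [105.9  73.8] 52.1
wrist base 10498 med [ 0.5044 -0.0083  0.0123] rect [506.5 -47.6] [149.9 121. ] 77.7
wrist hub [(0.79, array([ 0.5079, -0.0479]))]
wrist first_tab [(0.56, array([0.516 , 0.0015]))]
wrist sep []
```

View pics/a_side.png

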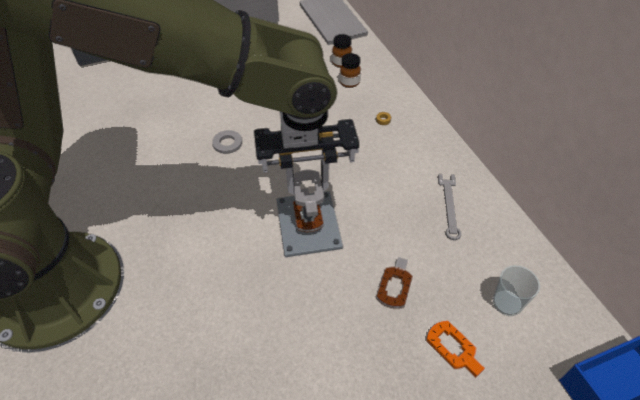

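View pics/a_wrist.png

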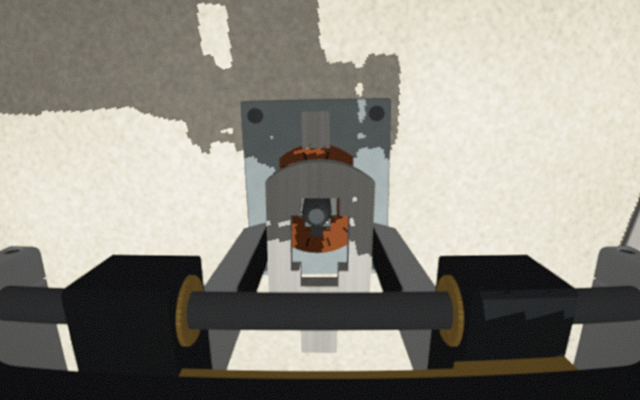

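The wrist view shows the post at (317,215) inside the bore of the held plate. The side view shows the plate held tab-out, opposite to the first tab. The base and first-disc fits give the hub at about (0.5087,-0.0492), yaw 77.7°.

```bash
python3 -m pendant '{"travel":[[1,8,1],[1,16,1],[1,24,1],[1,30,1],[1,30,1]],"turn":[[0,-0.9,0],[0,-0.9,0],[0,-0.9,0],[0,-0.9,0],[0,-0.9,0]]}' |tail -1
python3 plan.py .5087 -.0492 .0555 -12.3
python3 -m pendant '{"travel":[[0,5,0],[0,10,0],[0,15,0],[0,20,0],[0,20,0]],"turn":[[0,0,0],[0,0,0],[0,0,0],[0,0,0],[0,0,0]]}' |tail -1
python3 plan.py .5087 -.0492 .0555 -12.3
```

```text
grip_width: 0.0538
travel [ 0.5 43.1  0. ] turn [-0.  -0.2 -0.3] clock 5.35 F [ 0.6 -0.7 -2.6] w 0.0538 p [ 0.5084 -0.0492  0.0986]
grip_width: 0.0538
travel [ 1.  22.   0.1] turn [-0.  -0.2 -0.4] clock 5.77 F [-0.2  0.2 -2.6] w 0.0538 p [ 0.5078 -0.0491  0.0775]
```

```bash
python3 -m pendant '{"travel":[[0.5,5,0],[0.5,9,0],[0.5,13,0],[0.5,17,0],[0.5,17,0]],"turn":[[0,0,0],[0,0,0],[0,0,0],[0,0,0],[0,0,0]]}' |tail -1
python3 plan.py .5087 -.0492 .0555 -12.3
python3 -m pendant '{"travel":[[0.5,2,0],[0.5,3,0],[0.5,4,0],[0.5,5,0],[0.5,5,0]],"turn":[[0,0,0],[0,0,0],[0,0,0],[0,0,0],[0,0,0]]}' |tail -1
python3 plan.py .5087 -.0492 .0555 -12.3
```

```text
grip_width: 0.0537
travel [0.9 4.2 0.1] turn [-0.  -0.2 -0.4] clock 6.18 F [-0.8  0.9 -2.5] w 0.0537 p [ 0.5078 -0.0491  0.0597]
grip_width: 0.0533
travel [0.3 0.2 0.1] turn [-0.  -0.2 -0.4] clock 6.6 F [-7.   1.5 11.6] w 0.0533 p [ 0.5084 -0.0492  0.0557]
```

Contact is at the expected height, so I release and retreat.

```bash
python3 -m pendant '{"travel":[[0,-0.5,0],[0,-0.5,0],[0,-0.5,0],[0,-0.5,0],[0,-0.5,0]],"turn":[[0,0,0],[0,0,0],[0,0,0],[0,0,0],[0,0,0]]}' -1|tail -1
python3 -m pendant '{"travel":[[0,-20,0],[0,-45,0],[0,-75,0],[0,-105,0],[0,-105,0]],"turn":[[0,0,0],[0,0,0],[0,0,0],[0,0,0],[0,0,0]]}' |tail -1
python3 plan.py .6055 -.2546 .1 -41.5
python3 - <<'E'
from h import *
for c in ['side','wrist']:
    im,d=bot.capture(c);X=cloud(c,d);t=X[...,2]
    m=(np.hypot(X[...,0]-.508,X[...,1]+.05)<.09)&(t>.048)&(t<.059)
    print(c,m.sum(),np.median(t[m]),fit(X[m][:,:2]))
    if c=='wrist':cv2.imwrite('pics/seat1.png',im[:,:,::-1])
E
```

```text
grip_width: 0.0833
grip_width: 0.0939
travel [ 136.4   66.5 -179.6] turn [-0.1 29.   0. ] clock 7.43 F [-0.4 -0.7  0.3] w 0.0939 p [ 0.5112 -0.0498  0.1665]
side 748 0.0548913633817073 (array([ 0.51062562, -0.04971334]), np.float64(-102.7896728515625), array([108.6,  54. ]))
wrist 5143 0.05226568196285064 (array([ 0.50730423, -0.04838971]), np.float64(-102.9329605102539), array([107.2,  54.1]))
```

View pics/seat1.png

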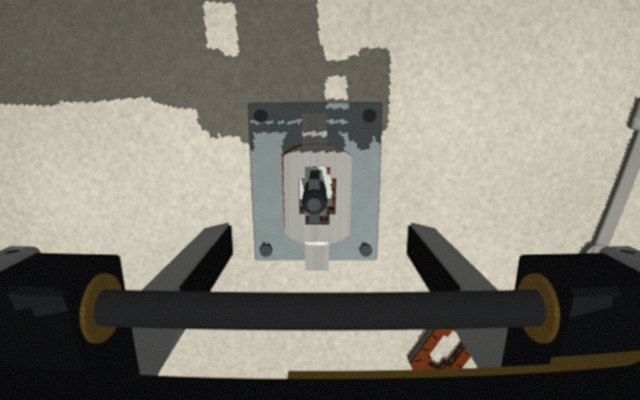

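The picture shows the steel plate flat on the hub (317,195). Its tab points down (317,257) and the first tab points up (315,122). Its top is at about 0.054, so it is seated. Next is the brown disc.

```bash
python3 -m pendant '{"travel":[[136,0,-180],[136,10,-180],[136,40,-180],[136,66,-180],[136,66,-180]],"turn":[[0,29,0],[0,29,0],[0,29,0],[0,29,0],[0,29,0]]}' |tail -1
python3 plan.py .6055 -.2546 .1 -41.5
```

```text
grip_width: 0.094
travel [26.6  7.2 -8.2] turn [ 0.1 -0.5 -0.4] clock 7.95 F [ 0.5  0.8 -0.7] w 0.094 p [ 0.5913 -0.2307  0.1074]
```

```bash
python3 -m pendant '{"travel":[[27,7,-8],[27,7,-8],[27,7,-8]],"turn":[[0,-0.5,0],[0,-0.5,0],[0,-0.5,0]]}' |tail -1
python3 plan.py .6055 -.2546 .013 -41.5
python3 - <<'E'
from h import *
im,d=bot.capture('wrist');P=cam('wrist');X=cloud('wrist',d,P);t=X[...,2]
m=(np.hypot(X[...,0]-.6055,X[...,1]+.2546)<.085)&(t>.006)&(t<.025)
print(m.sum(),np.percentile(t[m],[10,50,90]),fit(X[m][:,:2]))
E
```

```text
grip_width: 0.0939
travel [ 0.8 84.   1.2] turn [ 0.2 -0.1 -0.6] clock 8.2 F [ 0.1 -0.4  0.2] w 0.0939 p [ 0.605  -0.2553  0.097 ]
6448 [0.01261763 0.01364251 0.01452116] (array([ 0.60434668, -0.25295947]), np.float64(48.407020568847656), array([107.4,  55. ]))
```

```bash
python3 -m pendant '{"travel":[[0,35,1],[0,60,1],[0,75,1],[0,84,1],[0,84,1]],"turn":[[0,0,-0.6],[0,0,-0.6],[0,0,-0.6],[0,0,-0.6],[0,0,-0.6]]}' -1 |tail -1
python3 plan.py .605 -.254 .013 -41.5
python3 -m pendant '{"travel":[[0,0,0],[0,0,0],[0,0,0],[0,0,0],[0,0,0]],"turn":[[0,0,0],[0,0,0],[0,0,0],[0,0,0],[0,0,0]]}' 1 |tail -1
python3 -m pendant '{"travel":[[0,0.5,0],[0,0.5,0],[0,0.5,0],[0,0.5,0],[0,0.5,0]],"turn":[[0,0,0],[0,0,0],[0,0,0],[0,0,0],[0,0,0]]}' 1 | tail -1
python3 plan.py .605 -.254 .013 -41.5
```

```text
grip_width: 0.0938
travel [ 1.7 -0.1 -1. ] turn [ 0.2  0.  -0. ] clock 8.67 F [ 0.   0.2 -0.3] w 0.0938 p [ 0.6044 -0.2521  0.0129]
grip_width: 0.0639
grip_width: 0.0539
travel [ 1.2  0.5 -1.1] turn [0.2 0.  0. ] clock 9.5 F [-0.7  0.4  4.5] w 0.0539 p [ 0.6048 -0.2523  0.0135]
```

```bash
python3 -m pendant '{"travel":[[0,-15,0],[0,-45,0],[0,-80,0],[0,-117,0],[0,-117,0]],"turn":[[0,0,0],[0,0,0],[0,0,0],[0,0,0],[0,0,0]]}' |tail -1
python3 plan.py .5089 -.0481 .13 -12.3
```

```text
grip_width: 0.054
travel [-209.5    5.9   88.4] turn [  0.2 -29.2   0.6] clock 9.92 F [ 0.9 -0.7 -1.1] w 0.054 p [ 0.6073 -0.253   0.1381]
```

```bash
python3 -m pendant '{"travel":[[-210,6,88],[-210,6,88],[-210,6,88],[-210,6,88],[-210,6,88]],"turn":[[0,-29.2,0.6],[0,-29.2,0.6],[0,-29.2,0.6],[0,-29.2,0.6],[0,-29.2,0.6]]}' |tail -1
python3 plan.py .5089 -.0481 .13 -12.3
```

```text
grip_width: 0.0539
travel [-8.  -0.9 12.7] turn [ 0.2  0.5 -0.1] clock 10.33 F [ 1.   0.8 -2.1] w 0.0539 p [ 0.5142 -0.0622  0.1292]
```

```bash
python3 -m pendant '{"travel":[[-8,0,13],[-8,0,13],[-8,0,13],[-8,0,13]],"turn":[[0,0.5,0],[0,0.5,0],[0,0.5,0],[0,0.5,0]]}' |tail -1
python3 plan.py .5089 -.0481 .0675 -12.3
python3 - <<'E'
from h import *
im,d=bot.capture('wrist');cv2.imwrite('pics/b_wrist.png',im[:,:,::-1])
E
```

```text
grip_width: 0.0536
travel [-0.2 61.4  0.4] turn [ 0.2 -0.  -0.1] clock 10.67 F [-0.6 -0.4 -1.4] w 0.0536 p [ 0.5092 -0.0484  0.1289]
```

View pics/b_wrist.png

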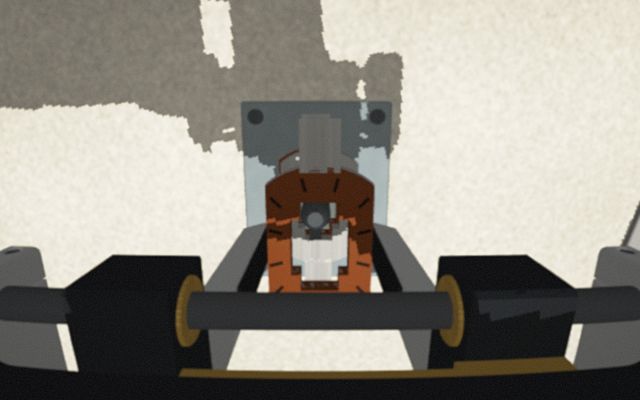

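The brown disc is held with its tab up (320,145), the same way as the first tab, and the post is in the bore (316,217). I lower it in steps.

```bash
python3 -m pendant '{"travel":[[0,6,0],[0,13,0],[0,20,0],[0,26,0],[0,26,0]],"turn":[[0,0,0],[0,0,0],[0,0,0],[0,0,0],[0,0,0]]}' |tail -1
python3 plan.py .5089 -.0481 .0675 -12.3
python3 -m pendant '{"travel":[[0,5,0],[0,10,0],[0,15,0],[0,18,0],[0,18,0]],"turn":[[0,0,0],[0,0,0],[0,0,0],[0,0,0],[0,0,0]]}' |tail -1
python3 plan.py .5089 -.0481 .0675 -12.3
```

```text
grip_width: 0.0536
travel [ 0.5 33.5  0.9] turn [ 0.2 -0.1 -0.3] clock 11.13 F [ 0.3 -0.6 -2.2] w 0.0536 p [ 0.5085 -0.0488  0.1011]
grip_width: 0.0532
travel [ 0.8 14.8  0.9] turn [ 0.2 -0.1 -0.3] clock 11.55 F [-0.2  0.4 -3. ] w 0.0532 p [ 0.5081 -0.0488  0.0823]
```

```bash
python3 -m pendant '{"travel":[[0.5,4,0.5],[0.5,7,0.5],[0.5,9,0.5],[0.5,11,0.5],[0.5,11,0.5]],"turn":[[0,0,0],[0,0,0],[0,0,0],[0,0,0],[0,0,0]]}' |tail -1
python3 plan.py .5089 -.0481 .0675 -12.3
python3 -m pendant '{"travel":[[0.5,1,0],[0.5,2,0],[0.5,3,0],[0.5,4,0],[0.5,4,0]],"turn":[[0,0,0],[0,0,0],[0,0,0],[0,0,0],[0,0,0]]}' |tail -1
python3 plan.py .5089 -.0481 .0675 -12.3
```

```text
grip_width: 0.0537
travel [0.4 3.4 0.4] turn [ 0.2 -0.1 -0.4] clock 11.97 F [ 0.4  0.1 -2.1] w 0.0537 p [ 0.5084 -0.0484  0.0709]
grip_width: 0.0535
travel [-0.2  0.   0.4] turn [ 0.2 -0.1 -0.3] clock 12.38 F [-3.8  0.7  6.8] w 0.0535 p [ 0.509  -0.0485  0.0675]
```

```bash
python3 -m pendant '{"travel":[[0,-0.3,0],[0,-0.3,0],[0,-0.3,0],[0,-0.3,0],[0,-0.3,0]],"turn":[[0,0,0],[0,0,0],[0,0,0],[0,0,0],[0,0,0]]}' -1|tail -1
python3 -m pendant '{"travel":[[0,-20,0],[0,-45,0],[0,-75,0],[0,-105,0],[0,-105,0]],"turn":[[0,0,0],[0,0,0],[0,0,0],[0,0,0],[0,0,0]]}' |tail -1
python3 - <<'E'
from h import *
print(bot.get_state()['clock'],bot.get_state()['ft_force'])
for c in ['side','scene','wrist']:
    im,d=bot.capture(c);X=cloud(c,d);t=X[...,2]
    m=(np.hypot(X[...,0]-.508,X[...,1]+.05)<.09)&(t>.060)&(t<.071)
    if m.sum()>20: print(c,m.sum(),np.median(t[m]),fit(X[m][:,:2]))
    if c=='side': a=im[120:270,220:400]
    if c=='wrist': b=im
cv2.imwrite('pics/seat2.png',np.vstack([cv2.resize(a,(400,320)),cv2.resize(b,(400,250))])[:,:,::-1])
E
```

```text
grip_width: 0.0834
grip_width: 0.094
13.2167 [-0.33030911  0.08982898  0.74434654]
side 770 0.06694184614001947 (array([ 0.51035266, -0.05196165]), np.float64(77.86124420166016), array([110.1,  54.6]))
scene 590 0.06548258611897129 (array([ 0.51069758, -0.05298882]), np.float64(76.35795593261719), array([105.2,  56.3]))
wrist 5461 0.06510614017263333 (array([ 0.50792984, -0.0501655 ]), np.float64(77.42918395996094), array([106.7,  55. ]))
```

View pics/seat2.png

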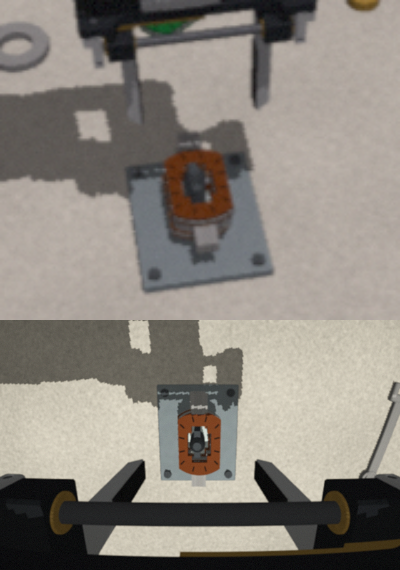

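The brown disc lies flat on the stack (wrist view 198,443), tab up; the steel tab points down (198,482). The top is at about 0.066 as expected, and the gripper is clear.

```bash
python3 -c "
from station import bot
print(bot.hand_in(), bot.get_state()['clock'])"
```

```text
the job is handed in; nothing more can be done
the job is handed in; nothing more can be done
```

I placed the bare steel plate on the first disc with its tab opposite, then the loose brown disc on top with its tab the same way as the first disc's. I handed the job in at about 13.4 s; no verdict was reported.

- **Placing:** I lowered both in small steps. Contact came at the expected heights, with vertical forces of 12 N for the steel plate and 7 N for the brown disc. Both were released, and the gripper had backed off about 100 mm when I handed in.
- **Steel plate:** Its top face measured 52 to 55 mm above the counter (54 expected) and its tab pointed to -103°. The hub's x axis is at 77.7°, so the tab is opposite to the first disc's.
- **Brown disc:** Its top face measured 65 to 67 mm (66 expected), with its tab at 76 to 78° and its centre 1 to 4 mm from the hub axis.
- **Disagreements:** The cameras differed by up to about 3 mm in the centre positions, which is well inside the 12 mm allowed.
- **Not checked:** I did not measure the green-lined disc again at the end, but the arm never went near it.

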